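# Gauge the channel end caps

### The arm

A 7-joint arm with a two-finger parallel gripper is mounted at the origin on the work surface. World frame = base frame: x ahead of the robot, y to its left, z up, the work surface at z = 0. Lengths are in m, angles in rad, forces in N, time in s.
With the tool pointing down it reaches from about 0.375 to 0.925 m from the base axis. Payload 3.1 kg.
Tool frame: the origin (TCP) lies between the finger pads; the fingertips stand 19 mm ahead of it and the grasp point (between the pads) is the TCP; z points along the fingers, y is the direction in which the jaws open and shut (so a half turn about z gives the same grasp; the last joint's range is limited). The gripper opens to 85 mm and grips with 20 to 120 N. Pads are 22 mm wide; open, the fingers measure 114 mm over their backs; the gripper's body (76 mm by 85 mm) begins 54 mm behind the grasp point. The pads swing forward as they close: fully open they stand 13 mm farther back than shut.
Start: joints at [-1.411, 0.383, 0.044, 1.598, -0.018, 1.161, -0.05], TCP at [0.166, 0.629, 0.25] pointing down, gripper open.
Joint ranges: [-2.61, 2.61], [-0.41, 2.15], [-1.48, 1.57], [0, 2.5], [-1.57, 4.71], [0.05, 1.97], [-2.85, 2.85]. Speed limits (rad/s): [2.79, 2.79, 3.14, 3.14, 3.14, 3.14, 3.14].

### API

Orientations are given as a unit quaternion [x, y, z, w].
In Python, from bench import move_ptp, movel, move_j, move_gripper, pause, inverse_kinematics, read_camera, camera_params, MotionError, sign_off, look_for, tip_of, read_time_s, read_qpos, read_joint_vel, read_effort, read_eef_pos, read_tcp_rot, read_ft_force, read_ft_torque, read_finger_gap gives the robot as it stands. Calls block until the motion is done:
- move_ptp(position, orientation): joint-space move of the TCP to a pose.
- movel(position, orientation=None, speed=0.15): straight line of the TCP; orientation=None keeps the orientation; speed is the mean speed in m/s.
- move_j(angles): joint-space move.
- move_gripper(opening, effort=None): finger opening in m; effort is the grip in N (None keeps the last); returns when the fingers have stopped.
- pause(seconds).
- inverse_kinematics(position, orientation): joint angles nearest the present ones, or None.
- read_camera(name): name is "side" or "top"; returns the picture (384x512x3 uint8, red, green, blue); there is no depth.
- camera_params(name): a dict with "K" (3x3 intrinsics, pixels), "camera_from_world" (4x4, takes a point from world to camera coordinates). Camera axes: x right, y down, z forward; pixel columns grow to the right and rows downward; lengths in m; the calibration is good to about 2 mm. A picture is of the moment at which its call begins. camera_params takes no time and is no camera call.
A pose or a line that the arm cannot do raises MotionError and nothing moves.
- sign_off(): hands the job in, once; it reports no verdict.
Trained networks look in the newest picture that a camera, given by its name, has taken for a name from the list of things; names that differ only in an ending like _2 or _b are one class to them, and where a whole thing is asked for, a point or a joint stands for the part that bears it (a point fixed in the world has none). Each returns a list of dicts, best first, with "confidence" (0 to 1); they miss things now and then, are a little off and sometimes report something else, mostly with a low value. They report only what shows in the picture. A call takes as long as a camera call.
- look_for(camera, name): "at" ([column, row] in pixels, amid what is visible of it).
- tip_of(camera, name): "at" ([column, row] in pixels: a listed point, or the origin of a listed thing).
Readings, each from a call of its own:
- read_time_s(): time.
- read_qpos(): joint angles.
- read_joint_vel(): joint speeds.
- read_effort(): joint torques, N m.
- read_eef_pos(): TCP position.
- read_tcp_rot(): TCP orientation.
- read_ft_force(): force on the tool from outside, world axes, zero at the start.
- read_ft_torque(): the same for the moment, N m.
- read_finger_gap(): finger opening in m.
Only numpy, scipy, OpenCV 4.12 (cv2) and the standard library are available. Lean on these libraries where they do the work, as an engineer would, in place of code of your own. Each camera call takes 0.05 s, during which the arm holds its last target. There are 200 camera calls.

### The job

Check the three white end caps in the leaning stepped gauge, one at a time: slide the tongue into the slot from the open side as far as it goes with a light push, never forcing it, then put the cap into its container before you try the next. A cap that passes the wide go step and stops at the narrow no-go step is good and goes into the slatted crate, one that will not enter the go step goes into the grey tote, and one that slides through both steps to the back goes into the round black pan. Leave the other things on the bench where they are.

Things in the scene. Friction and masses are not known exactly. Their poses are not given: they have to be found in the camera images.
- cap_a: White end cap, 110 mm tall upright. From below: tongue 40 high, 60 wide (y), about 32 thick (x; a bad one is 4 thicker or thinner); rim plate 48 (x) x 76 (y) x 8; square spout 36 x 36 x 62, sides along x and y, the place to grip. Origin: centre of the tongue's underside, z up through the spout. A half turn about z makes no difference. Caps look alike but for the tongue. 110 to 200 g.
- cap_b: White end cap, 110 mm tall upright. From below: tongue 40 high, 60 wide (y), about 32 thick (x; a bad one is 4 thicker or thinner); rim plate 48 (x) x 76 (y) x 8; square spout 36 x 36 x 62, sides along x and y, the place to grip. Origin: centre of the tongue's underside, z up through the spout. A half turn about z makes no difference. Caps look alike but for the tongue. 110 to 200 g.
- cap_c: White end cap, 110 mm tall upright. From below: tongue 40 high, 60 wide (y), about 32 thick (x; a bad one is 4 thicker or thinner); rim plate 48 (x) x 76 (y) x 8; square spout 36 x 36 x 62, sides along x and y, the place to grip. Origin: centre of the tongue's underside, z up through the spout. A half turn about z makes no difference. Caps look alike but for the tongue. 110 to 200 g.
- cap_a_mid (a point): the point on the axis of cap_a, 55 mm above its tongue's underside
- cap_b_mid (a point): the point on the axis of cap_b, 55 mm above its tongue's underside
- cap_c_mid (a point): the point on the axis of cap_c, 55 mm above its tongue's underside
- gauge: Steel plate 86 (x) x 97 (y) x 24 mm (z), leaning 35 degrees to the robot: z is the plate's normal (up, back to the robot), x points up the slope, y is level. A stepped slot, cut right through the thickness, opens at the +y end. Origin: mid slot, mid thickness, where the go step starts; a 5 mm x 45 degree lead-in outside it (y 0 to 5 mm) widens the mouth to 44 mm
- gauge_step (a point): square shoulder in the slot, 35 mm in from the gauge's origin along its -y: from the origin to here is the go step, 34 mm wide (in x); beyond it the no-go step, 30 mm wide and 30 mm long
- gauge_back (a point): closed back end of the slot, 65 mm in from the gauge's origin. A cap is gauged with its z and x along the gauge's z and x (or turned half round about z) and slid in along -y; the tongue's leading edge is 30 mm ahead of the cap's origin, so that origin stops at gauge y = +30 mm (will not enter), -5 mm (good) or -35 mm (too thin)
- gauge_stand: dark steel stand: base 110 x 120 x 14 mm on the bench and a post under the gauge's closed end; gauge origin 125 mm above this origin, same yaw. Below the slot is free room for the tongue: hold a cap in the gauge with its underside about 20 mm below the gauge's origin along the gauge's z, its rim plate then 8 mm clear above the plate
- crate_in (a point): centre of the inner floor (6 mm above the bench) of the square slatted wooden crate, 145 x 145 mm outside, 133 mm inside, 60 mm high, open on top: for good caps
- tote_in (a point): centre of the inner floor (4 mm above the bench) of the square smooth-walled grey tote, 145 x 145 mm outside, 137 mm inside, 60 mm high, open on top: for caps that are too thick
- pan_in (a point): centre of the inner floor (5 mm above the bench) of the round black plant pan, 124 mm inside at the floor, 154 mm outside over its rim, 60 mm high, open on top: for caps that are too thin
- netpot: bystander: small black plant pot, 56 mm across the rim, 52 mm high; origin under its centre
- nutrient: bystander: white bottle with a black cap, 50 mm across, 115 mm high; origin under its centre
- coupling: bystander: grey pipe coupling standing on end, 52 mm across, 60 mm high; origin under its centre
- tape: bystander: roll of grey tape lying flat, 90 mm across, 24 mm high; origin under its centre
- screwdriver: bystander: screwdriver lying on the bench, about 200 mm long along its x

How it is judged:
By the outcome, as a careful person would: the job done as asked, in the order asked, and still so for the second after the job is handed in, with the robot touching nothing.
It also fails if it takes over 72 s, if anything falls off the work surface, if the arm or the gripper's body presses on something with over 40 N, if the wrist force passes 120 N, or if a joint passes its speed limit or range.

## Working session

There is one attempt and no reset: what is moved stays moved. The work goes in short steps, each a Python script; the robot and the scene stay as the last script left them, time stands still between calls to the robot, and variables do not carry over. Pictures are saved under pics/ and viewed, about 8 in all and at most 12, crops included, and the job is handed in when it is done.

```bash
ls; mkdir -p pics; python3 - <<'E'
from bench import *
import cv2,numpy as np
print(read_time_s())
for c in("side","top"):
    im=read_camera(c); cv2.imwrite(f"pics/{c}0.png",im[:,:,::-1]); 
    p=camera_params(c); print(c,np.round(p["K"],1).tolist(),np.round(p["camera_from_world"],3).tolist())
    for n in["cap_a","cap_a_mid","gauge","gauge_step","gauge_back","gauge_stand","crate_in","tote_in","pan_in","netpot","nutrient","coupling","tape","screwdriver"]:
        print(n,[(np.round(d["at"],1).tolist(),round(d["confidence"],2)) for d in tip_of(c,n)][:4])
print(read_time_s(),read_tcp_rot())
E
```

```text
pics
0.0
side [[360.9, 0.0, 252.5], [0.0, 360.9, 197.2], [0.0, 0.0, 1.0]] [[-0.987, -0.163, 0.003, 0.513], [-0.114, 0.672, -0.732, 0.131], [0.117, -0.722, -0.682, 1.1], [0.0, 0.0, 0.0, 1.0]]
cap_a [([296.9, 305.8], 0.97), ([255.1, 355.3], 0.76), ([236.8, 293.0], 0.71)]
cap_a_mid [([298.0, 294.8], 0.91), ([269.1, 261.9], 0.32)]
gauge [([218.8, 199.1], 0.71)]
gauge_step [([219.1, 192.6], 0.94)]
gauge_back [([222.6, 182.6], 0.65)]
gauge_stand [([224.8, 226.7], 0.73)]
crate_in [([278.9, 149.9], 0.9)]
tote_in []
pan_in [([228.9, 172.2], 0.75)]
netpot [([269.9, 262.2], 0.88), ([221.9, 199.9], 0.34)]
nutrient [([182.3, 274.3], 0.71)]
coupling [([198.9, 331.5], 0.87)]
tape [([278.6, 235.5], 0.65)]
screwdriver [([227.5, 143.7], 0.67), ([221.3, 191.5], 0.44)]
top [[451.9, 0.0, 256.2], [0.0, 451.9, 193.1], [0.0, 0.0, 1.0]] [[0.02, -1.0, 0.004, -0.007], [-0.977, -0.021, -0.212, 0.536], [0.212, 0.001, -0.977, 1.423], [0.0, 0.0, 0.0, 1.0]]
cap_a [([128.6, 223.1], 0.92), ([171.9, 246.4], 0.89), ([178.2, 199.1], 0.69)]
cap_a_mid [([168.9, 247.8], 0.81)]
gauge [([244.1, 170.4], 0.72)]
gauge_step [([255.0, 166.9], 0.87)]
gauge_back [([265.0, 162.4], 0.73), ([119.5, 216.7], 0.25)]
gauge_stand [([244.0, 174.5], 0.88)]
crate_in [([375.0, 216.5], 0.77)]
tote_in [([305.7, 234.7], 0.61)]
pan_in [([317.7, 169.5], 0.95)]
netpot [([212.1, 222.7], 0.79), ([257.4, 166.9], 0.42)]
nutrient [([194.5, 159.4], 0.6)]
coupling [([140.4, 180.0], 0.8), ([254.9, 165.2], 0.19)]
tape [([241.1, 227.9], 0.5)]
screwdriver [([375.3, 157.3], 0.62)]
1.5 [ 1.28512739e-01  9.91707858e-01 -1.12884205e-05  6.36428171e-06]
```

```bash
python3 - <<'E'
import cv2
a=cv2.imread("pics/side0.png");b=cv2.imread("pics/top0.png")
cv2.imwrite("pics/s1.png",cv2.resize(a[100:384,130:400],None,fx=2.9,fy=2.1*2.9/2.9,interpolation=cv2.INTER_CUBIC)[:600])
cv2.imwrite("pics/t1.png",cv2.resize(b[120:285,90:430],None,fx=2.35,fy=2.35,interpolation=cv2.INTER_CUBIC))
E
```

```text
(no output)
```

View pics/s1.png

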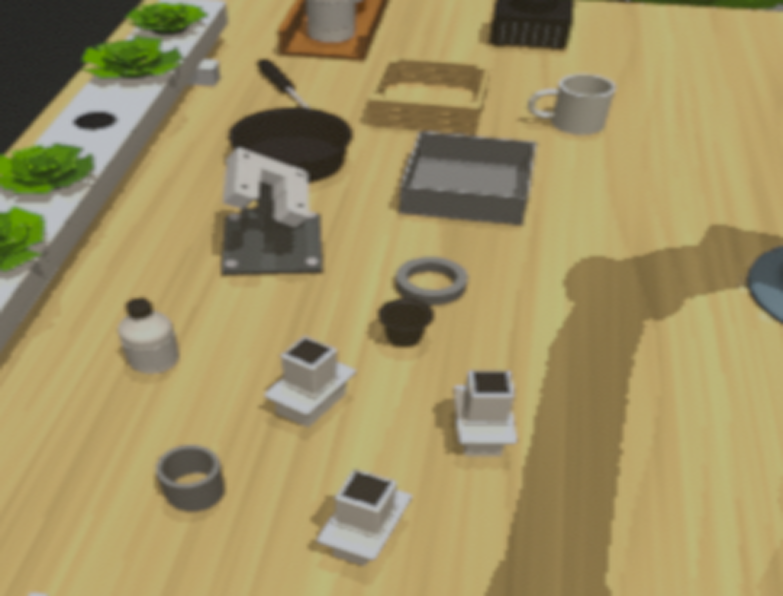

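View pics/t1.png

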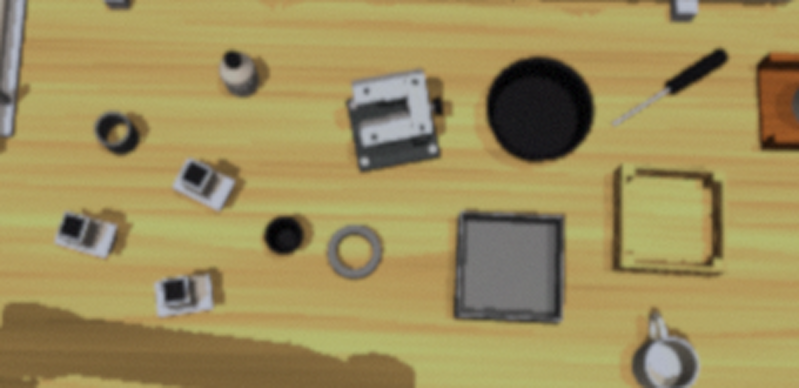

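The pictures show three caps standing upright. In the side view they are at about (237,290), (297,300) and (255,350). The gauge is at about (220,195) with its slot open to the left in the top view. Pan, tote and crate are all empty. Next I'll fit models to both views.

```bash
cat > fit.py <<'E'
import numpy as np,cv2
from bench import camera_params
from scipy.optimize import minimize,least_squares
P={c:camera_params(c) for c in("side","top")}
def proj(c,X):
    X=np.atleast_2d(X);T=np.array(P[c]["camera_from_world"]);Y=X@T[:3,:3].T+T[:3,3];u=Y@np.array(P[c]["K"]).T
    return u[:,:2]/u[:,2:]
def ray_z(c,uv,z):
    T=np.array(P[c]["camera_from_world"]);R,t=T[:3,:3],T[:3,3];o=-R.T@t
    d=R.T@np.linalg.inv(P[c]["K"])@np.array([*uv,1]);return o+d*(z-o[2])/d[2]
def box(x0,x1,y0,y1,z0,z1): return np.array([[x,y,z] for x in(x0,x1) for y in(y0,y1) for z in(z0,z1)])/1000
def Rz(a): return np.array([[np.cos(a),-np.sin(a),0],[np.sin(a),np.cos(a),0],[0,0,1]])
CAP=[box(-16,16,-30,30,0,40),box(-24,24,-38,38,40,48),box(-18,18,-18,18,48,110)]
def Rg(yaw):
    s,c=np.sin(np.radians(35)),np.cos(np.radians(35))
    return Rz(yaw)@np.array([[c,0,-s],[0,1,0],[s,0,c]])
S=4
def render(c,solids,roi):
    x0,y0,w,h=roi;m=np.zeros((h*S,w*S),np.float32)
    for X in solids:
        q=(proj(c,X)-[x0,y0]+.5)*S-.5
        cv2.fillConvexPoly(m,cv2.convexHull(np.round(q*16).astype(np.int32)),1,cv2.LINE_AA,4)
    return cv2.resize(cv2.GaussianBlur(m,(0,0),2.5),(w,h),interpolation=cv2.INTER_AREA)
def roi_of(c,p,r=30):
    u=proj(c,p)[0];return int(u[0])-r,int(u[1])-r,2*r,2*r
E
cat > run1.py <<'E'
from fit import *
im={c:cv2.imread(f"pics/{c}0.png") for c in P}
lab={c:cv2.cvtColor(i,cv2.COLOR_BGR2LAB).astype(np.float32) for c,i in im.items()}
for n,uv,z in[("crate",(375,216.5),.006),("tote",(305.7,234.7),.004),("pan",(317.7,169.5),.005),("stand",(244,174.5),0),("gauge",(244.1,170.4),.125),
  ("netpot",(212,222.7),0),("nutrient",(194.5,159.4),0),("tape",(241,228),0),("coupling",(140.4,180),0)]: print(n,ray_z("top",uv,z).round(3))
for n,uv,z in[("crate",(278.9,149.9),.006),("pan",(228.9,172.2),.005),("stand",(224.8,226.7),0),("gauge",(218.8,199.1),.125)]:print("side",n,ray_z("side",uv,z).round(3))
def fit(solids_of,p0,masks,rois):
    def L(p): return sum(np.abs(render(c,solids_of(p),rois[c])-masks[c]).sum() for c in rois)
    best=None
    for a in ([0,.8,1.6,2.4] if p0[2] is None else [p0[2]]):
        q=np.array([p0[0],p0[1],a])
        r=minimize(L,q,method="Nelder-Mead",options=dict(initial_simplex=q+np.vstack([np.zeros(3),np.diag([.008,.008,.3])]),xatol=1e-4,fatol=.02))
        if best is None or r.fun<best.fun:best=r
    return best
def capm(c,roi):
    x0,y0,w,h=roi;l=lab[c][y0:y0+h,x0:x0+w];wood=np.median(lab[c][...,2])
    return np.clip((wood-8-l[...,2])/6,0,1) # low-yellow = object
tops=[(128.6,223.1),(178.2,199.1),(171.9,246.4)]
out=[]
for n,uv in zip("123",tops):
    p=ray_z("top",uv,0)
    rois={c:roi_of(c,p+[0,0,.05],24) for c in P};ms={c:capm(c,rois[c]) for c in P}
    f=lambda q:[X@Rz(q[2]).T+[q[0],q[1],0] for X in CAP]
    r=fit(f,(p[0],p[1],None),ms,rois)
    one=[fit(f,r.x,{c:ms[c]},{c:rois[c]}).x.round(4) for c in P]
    print(n,p.round(3),r.x.round(4),round(r.fun,1),"side/top only",one)
    for c in P: out.append(np.hstack([im[c][rois[c][1]:rois[c][1]+48,rois[c][0]:rois[c][0]+48]]+[np.repeat((v*255).astype(np.uint8)[...,None],3,2) for v in(ms[c],render(c,f(r.x),rois[c]))]))
PL=[box(-43,43,-92,-65,-12,12),box(17,43,-92,0,-12,12),box(-43,-17,-92,0,-12,12),box(22,43,-92,5,-12,12),box(-43,-22,-92,5,-12,12),box(15,43,-92,-35,-12,12),box(-43,-15,-92,-35,-12,12)]
p=ray_z("top",(244,174.5),0)
g=lambda q:[X@Rg(q[2]).T+[q[0],q[1],.125] for X in PL]
rois={c:roi_of(c,p+[0,0,.1],32) for c in P}
ms={}
for c in P:
    x0,y0,w,h=rois[c];l=lab[c][y0:y0+h,x0:x0+w];ms[c]=np.clip((l[...,0]-105)/40,0,1)*np.clip((np.median(lab[c][...,2])-8-l[...,2])/6,0,1)
r=fit(g,(p[0],p[1],.2),ms,rois);print("gauge",r.x.round(4),r.fun,[fit(g,r.x,{c:ms[c]},{c:rois[c]}).x.round(4) for c in P])
o2=[np.hstack([im[c][rois[c][1]:rois[c][1]+64,rois[c][0]:rois[c][0]+64]]+[np.repeat((v*255).astype(np.uint8)[...,None],3,2) for v in(ms[c],render(c,g(r.x),rois[c]))]) for c in P]
big=np.vstack([np.hstack(out[0:2]),np.hstack(out[2:4]),np.hstack(out[4:6])]);o2=np.hstack(o2);W=max(big.shape[1],o2.shape[1])
pad=lambda a:np.pad(a,((0,0),(0,W-a.shape[1]),(0,0)))
cv2.imwrite("pics/fit.png",cv2.resize(np.vstack([pad(big),pad(o2)]),None,fx=2,fy=2))
E
python3 run1.py
```

```text
crate [ 0.475 -0.396  0.006]
tote [ 0.409 -0.163  0.004]
pan [ 0.635 -0.205  0.005]
stand [0.613 0.048 0.   ]
gauge [0.594 0.044 0.125]
netpot [0.444 0.151 0.   ]
nutrient [0.663 0.22  0.   ]
tape [0.428 0.053 0.   ]
coupling [0.586 0.402 0.   ]
side crate [ 0.478 -0.386  0.006]
side pan [ 0.644 -0.217  0.005]
side stand [0.601 0.046 0.   ]
side gauge [0.611 0.053 0.125]
1 [0.437 0.43  0.   ] [0.442  0.4246 2.9925] 902.3 side/top only [array([0.4401, 0.2889, 3.9384]), array([0.4427, 0.4257, 2.9129])]
2 [0.522 0.269 0.   ] [ 0.5164  0.2654 -0.1224] 792.9 side/top only [array([0.5149, 0.2572, 0.1845]), array([ 0.5175,  0.266 , -0.3475])]
3 [0.362 0.281 0.   ] [0.361  0.2843 0.0581] 783.3 side/top only [array([ 0.285 ,  0.3647, -0.4253]), array([0.361 , 0.2846, 0.187 ])]
gauge [0.6017 0.0469 0.2334] 807.7647705078125 [array([ 0.7512, -0.0961,  1.8733]), array([0.6021, 0.0476, 0.2222])]
```

View pics/fit.png

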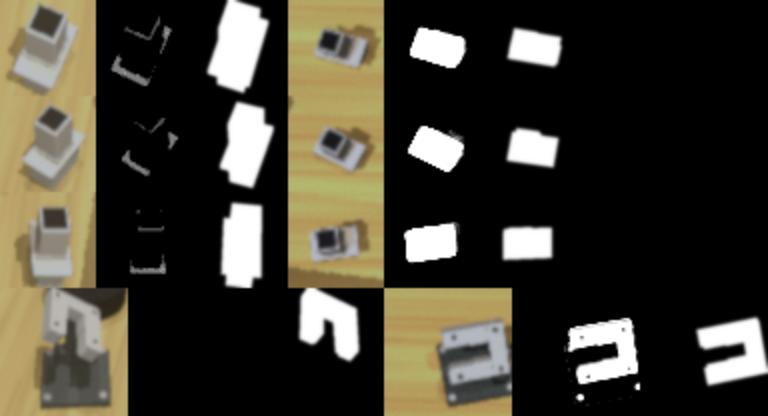

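The top-view masks are good, but the side masks fail because the wood reference comes from the global median. I'll use a local reference instead.

```bash
python3 - <<'E'
s=open("run1.py").read()
s=s.replace("wood=np.median(lab[c][...,2])","wood=np.percentile(l[...,2],75)")
s=s.replace("return np.clip((wood-8-l[...,2])/6,0,1) #","m=np.clip((wood-10-l[...,2])/8,0,1);return big1(m) #")
s=s.replace("(np.median(lab[c][...,2])-8-l[...,2])/6,0,1)","(np.percentile(l[...,2],75)-10-l[...,2])/8,0,1);ms[c]=big1(ms[c])")
s=s.replace("def capm","""def big1(m):
    n,lb,st,_=cv2.connectedComponentsWithStats((m>.4).astype(np.uint8),connectivity=4)
    k=1+np.argmax(st[1:,4]);return m*cv2.dilate((lb==k).astype(np.uint8),np.ones((3,3)))
def capm""")
open("run1.py","w").write(s)
E
python3 run1.py | tail -4
```

```text
1 [0.437 0.43  0.   ] [ 0.4425  0.4279 -0.2572] 112.1 side/top only [array([ 0.4423,  0.4286, -0.2652]), array([ 0.4427,  0.426 , -0.2348])]
2 [0.522 0.269 0.   ] [ 0.5169  0.269  -0.4207] 121.4 side/top only [array([ 0.5169,  0.27  , -0.437 ]), array([ 0.5168,  0.2667, -0.4031])]
3 [0.362 0.281 0.   ] [0.3609 0.2862 0.159 ] 103.9 side/top only [array([0.3608, 0.2884, 0.1412]), array([0.361 , 0.2845, 0.1776])]
gauge [0.603  0.0476 0.2216] 184.15713500976562 [array([0.604 , 0.0467, 0.22  ]), array([0.6021, 0.0476, 0.2198])]
```

View pics/fit.png

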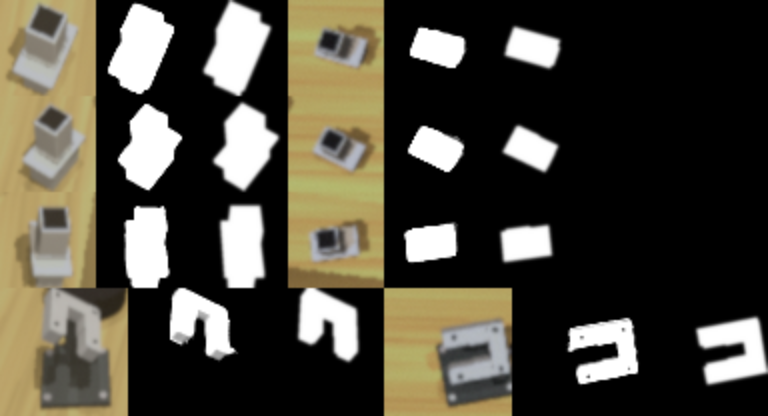

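Both cameras now agree to within about 2 mm and 1° or so. Next come the helpers and a reachability check.

```bash
cat > h.py <<'E'
from bench import *
from fit import *
from scipy.spatial.transform import Rotation as Ro
G=np.array([.603,.0472,.125]);GY=.221;RG=Rg(GY);H=.084
CAPS={1:(.4425,.4273,-.257),2:(.5169,.2683,-.420),3:(.3609,.2865,.159)}
def quat(ydir,zdir):
    y=np.array(ydir)/np.linalg.norm(ydir);z=np.array(zdir)/np.linalg.norm(zdir);return Ro.from_matrix(np.c_[np.cross(y,z),y,z]).as_quat()
def down(yaw): return quat([np.cos(yaw),np.sin(yaw),0],[0,0,-1])   # jaws along yaw
def gq(s=1,dyaw=0): R=Rg(GY+dyaw);return quat(s*R[:,0],-R[:,2])
def gp(y,dx=0,dz=0): return G+RG@np.array([dx,y,-.020+H+dz])   # TCP for cap origin at gauge y
BOX={"crate":ray_z("top",(374,213.4),.06),"tote":ray_z("top",(307.4,233.2),.06),"pan":ray_z("top",(319.8,166.4),.06)}
E
python3 - <<'E'
from h import *
print({k:v.round(3) for k,v in BOX.items()})
ik=lambda p,q:(lambda r:None if r is None else np.round(r,2).tolist())(inverse_kinematics(list(p),list(q)))
for k,(x,y,a) in CAPS.items():
    for s in(0,np.pi): print("cap",k,ik([x,y,H],down(a+s)),ik([x,y,.22],down(a+s)))
for s in(1,-1):
    for y in(.06,-.035): print("g",s,y,ik(gp(y),gq(s)),ik(gp(y)+[0,0,.1],gq(s)))
for n,p in BOX.items():
    for a in(0,np.pi/2,np.pi,-np.pi/2): print(n,round(a,2),ik([p[0],p[1],H+.007],down(a)),ik([p[0],p[1],.25],down(a)))
E
```

```text
{'crate': array([ 0.476, -0.379,  0.06 ]), 'tote': array([ 0.407, -0.163,  0.06 ]), 'pan': array([ 0.631, -0.204,  0.06 ])}
cap 1 [-1.14, 0.54, 0.39, 1.82, -0.26, 0.84, -0.88] [-1.18, 0.36, 0.43, 1.73, -0.17, 1.08, -0.96]
cap 1 [-0.76, 0.51, -0.09, 1.8, 0.06, 0.84, 2.0] [-0.8, 0.35, -0.04, 1.71, 0.02, 1.08, 2.04]
cap 2 [-1.0, 0.51, 0.55, 1.9, -0.36, 0.82, -0.68] [-1.02, 0.31, 0.56, 1.82, -0.19, 1.06, -0.81]
cap 2 [-0.6, 0.46, 0.06, 1.89, -0.04, 0.8, 2.2] [-0.68, 0.29, 0.15, 1.8, -0.05, 1.06, 2.21]
cap 3 [-1.12, 0.28, 0.4, 2.18, -0.17, 0.7, -0.45] [-1.16, 0.05, 0.42, 2.08, -0.02, 1.02, -0.58]
cap 3 [-0.72, 0.27, -0.05, 2.17, 0.02, 0.71, 2.52] [-0.82, 0.06, 0.06, 2.07, -0.0, 1.02, 2.54]
g 1 0.06 [-0.39, 0.06, 0.13, 2.31, 0.09, 0.16, -0.12] [-1.03, -0.18, 0.72, 2.24, 0.36, 0.45, -0.34]
g 1 -0.035 [-0.89, 0.13, 0.92, 2.3, -0.96, 0.28, 1.1] [-1.12, -0.22, 1.02, 2.21, 0.21, 0.45, 0.01]
g -1 0.06 [-1.57, 0.28, 1.46, 2.34, -1.16, 0.31, -2.08] [-1.09, -0.2, 0.77, 2.24, 0.4, 0.46, 2.77]
g -1 -0.035 [-1.26, 0.38, 1.42, 2.31, -1.38, 0.53, -1.72] [1.14, -0.03, -1.11, 2.14, -0.39, 0.45, -2.6]
crat
[... 477 characters left out ...]
9, 1.09, 0.22]
tote 1.57 [-0.61, 0.36, 1.01, 2.25, -0.45, 0.75, 2.28] [-1.02, -0.25, 1.2, 2.12, 0.26, 1.13, 1.63]
tote 3.14 [-0.84, 0.71, 1.38, 2.25, -0.9, 0.96, -2.03] [0.91, 0.0, -0.61, 2.05, 0.0, 1.08, -2.85]
tote -1.57 [-0.43, 0.28, 0.79, 2.24, -0.31, 0.72, -1.0] [-0.89, -0.17, 1.12, 2.12, 0.17, 1.11, -1.43]
pan 0 [-0.38, 0.77, 0.89, 1.71, -0.69, 1.01, 0.76] [-0.45, 0.59, 1.0, 1.6, -0.51, 1.24, 0.64]
pan 1.57 [-0.22, 0.66, 0.63, 1.7, -0.47, 0.94, 2.17] [-0.33, 0.51, 0.8, 1.59, -0.39, 1.2, 2.12]
pan 3.14 [-0.58, 1.15, 1.36, 1.71, -1.17, 1.32, -2.1] [-0.59, 0.85, 1.37, 1.6, -0.84, 1.4, -2.27]
pan -1.57 [-0.39, 0.78, 0.91, 1.71, -0.71, 1.02, -0.8] [-0.4, 0.55, 0.91, 1.6, -0.45, 1.22, -0.97]
```

```bash
cat >> h.py <<'E'
def pick(k):
    x,y,a=CAPS[k];q=down(a)
    move_ptp([x,y,.20],q);movel([x,y,H],q,speed=.3)
    move_gripper(.03,40);f0=read_ft_force()
    movel([x,y,.20],q,speed=.3);return f0
E
python3 - <<'E'
from h import *
t=read_time_s
t0=t();f=pick(1);print("pick",t()-t0,"gap",read_finger_gap(),f,read_ft_force());t0=t()
move_ptp(gp(.05)+[0,0,.10],gq());print("ptp",t()-t0,np.round(read_qpos(),2));t0=t()
movel(gp(.05),gq(),speed=.25);print("down",t()-t0,np.round(read_qpos(),2),(read_eef_pos()-gp(.05))*1000);t0=t()
print(read_ft_force(),read_ft_torque())
for c in P:cv2.imwrite(f"pics/{c}2.png",read_camera(c)[:,:,::-1])
a=cv2.imread("pics/side2.png")[120:270,130:330];b=cv2.imread("pics/top2.png")[120:270,160:360]
cv2.imwrite("pics/v2.png",cv2.resize(np.hstack([a,b]),None,fx=2,fy=2,interpolation=cv2.INTER_CUBIC));print(t())
E
```

```text
pick 2.875 gap 0.03593681441349699 [-1.45249336 -0.68961013  5.59677673] [-0.03136381 -1.02989612 -2.26545863]
ptp 1.3666999999999998 [-1.15 -0.22  0.84  2.24  0.43  0.46 -0.37]
down 2.1666 [-1.28  0.09  1.1   2.34 -0.52  0.17  0.5 ] [ 0.11772959 -0.04884253  0.0909317 ]
[-0.28798447  0.08889446 -1.29117057] [-0.20989169  0.79678758  0.03346108]
8.0083
```

View pics/v2.png

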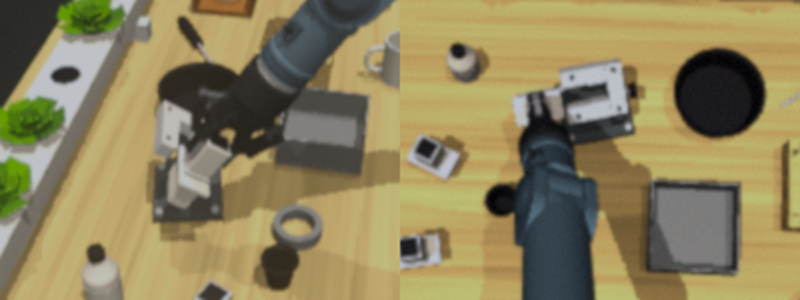

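The cap is held level with the slot, just outside the mouth. I'll step it in while watching the force.

```bash
cat >> h.py <<'E'
def ftg(): return RG.T@np.array(read_ft_force())
def mg(): return RG.T@np.array(read_ft_torque())
def slide(y0,y1,dx,base,step=.003,lim=5,dz=0,v=.06,dyaw=0,log=True,fx=4):
    """slide in from y0 to y1 until the push passes lim; returns y and force change"""
    y=y0;d=np.zeros(3)
    while y>y1+1e-6:
        y=max(y-step,y1);movel(gp(y,dx,dz),gq(1,dyaw),speed=v);d=ftg()-base
        if log and (abs(d[0])>1 or abs(d[1])>1): print("  y %.1f dx %.2f F %s"%(y*1e3,dx*1e3,d.round(1)))
        if d[1]>lim or abs(d[0])>fx: break
    return y,d
E
python3 - <<'E'
from h import *
base=ftg();t=read_time_s()
movel(gp(.038),gq(),speed=.1)
print("free",(ftg()-base).round(2),read_time_s()-t);t=read_time_s()
y,d=slide(.038,.020,0,base)
print(y,d.round(2),(mg()).round(2),read_time_s()-t)
E
```

```text
free [-0.29 -0.05 -0.54] 0.26670000000000016
  y 32.0 dx 0.00 F [-0.1  1.4 -0.9]
0.02 [ 0.67 -0.5  -0.78] [ 0.02  0.79 -0.04] 1.5
```

```bash
python3 - <<'E'
from h import *
base=np.array(ftg());t=read_time_s()
y,d=slide(.020,-.012,0,base)
print(y,d.round(2),(mg()).round(2),read_time_s()-t,((read_eef_pos()-gp(y))*1e3).round(1))
E
```

```text
y 14.0 dx 0.00 F [-0.7  1.1  0.2]
  y 2.0 dx 0.00 F [-0.8  1.5  0.1]
  y -1.0 dx 0.00 F [-1.3  0.7  0.3]
  y -4.0 dx 0.00 F [-0.   2.1  0.2]
  y -7.0 dx 0.00 F [-0.3  6.6  3.5]
-0.006999999999999997 [-0.3   6.58  3.53] [ 1.37  0.79 -0.06] 2.25 [-0.8  3.4 -0.2]
```

It stopped at about -4 mm, where a good cap should stop, but a misaligned thin cap could also catch on the shoulder there. I'll measure the lateral play in the go step, then push again from the centre.

```bash
cat >> h.py <<'E'
def walls(y,dx0=0,lim=3,step=.0007,n=7):
    movel(gp(y,dx0),gq(),speed=.06);b=ftg();out=[]
    for s in(1,-1):
        x=dx0
        for i in range(n):
            x+=s*step;movel(gp(y,x),gq(),speed=.03);d=ftg()-b
            if abs(d[0])>lim: break
        a=(RG.T@(np.array(read_eef_pos())-gp(y)))[0];out.append((round(x*1e3,2),round(a*1e3,2),d.round(1).tolist()))
        movel(gp(y,dx0),gq(),speed=.06)
    return out
E
python3 - <<'E'
from h import *
t=read_time_s()
print(walls(.002),read_time_s()-t,mg().round(2))
E
```

```text
[(4.9, np.float64(4.98), [0.1, 0.4, 1.2]), (-2.8, np.float64(-1.03), [4.7, 1.3, -1.2])] 3.549999999999999 [ 0.2   0.37 -0.07]
```

There is about 5.7 mm of play, which means a thin tongue, and the slot centre is about 2.1 mm up-slope of my estimate. I'll retry on the centre.

```bash
python3 - <<'E'
from h import *
t=read_time_s()
movel(gp(.002,.0021),gq(),speed=.06);b=ftg()
y,d=slide(.002,-.040,.0021,b)
print(y,d.round(2),mg().round(2),read_time_s()-t,t,(RG.T@(read_eef_pos()-gp(y))*1e3).round(1))
E
```

```text
y -10.0 dx 2.10 F [ 1.2 -0.1 -0.5]
  y -16.0 dx 2.10 F [ 1.5  0.1 -0.2]
  y -28.0 dx 2.10 F [ 1.5 -0.3 -0.5]
  y -34.0 dx 2.10 F [0.3 2.2 0.6]
  y -37.0 dx 2.10 F [-0.3  5.7  2.5]
-0.037 [-0.33  5.66  2.5 ] [ 1.37  0.72 -0.01] 3.5 15.575 [ 1.9  3.6 -0.2]
```

The first cap slides to the back, so it is too thin and goes into the pan. The slot centre is now known: gauge x shifts by about 2.2 mm.

```bash
cat >> h.py <<'E'
BOX={"crate":np.array([.477,-.385,.006]),"tote":np.array([.408,-.163,.004]),"pan":np.array([.636,-.208,.005])}
def place(n,off,y):
    p=BOX[n]+[off,0,0];q=down(0);r=gp(.05)
    movel(gp(.05),gq(),speed=.15);movel(r+[0,0,.10],gq(),speed=.25)
    move_ptp([p[0],p[1],.24],q);movel([p[0],p[1],p[2]+H+.004],q,speed=.25)
    f=read_ft_force();move_gripper(.052);movel([p[0],p[1],.24],q,speed=.3);return f
E
sed -i 's/^G=np.array.*H=.084/G=np.array([.603,.0472,.125]);GY=.221;RG=Rg(GY);H=.084;G=G+RG@np.array([.0022,0,0])/' h.py
python3 - <<'E'
from h import *
t=read_time_s()
print(place("pan",-.02,-.035),read_time_s()-t)
x,y,a=CAPS[2];move_ptp([x,y,.20],down(a))
print(read_time_s(),read_ft_force())
for c in P:
    im=read_camera(c);cv2.imwrite(f"pics/{c}3.png",im[:,:,::-1]);print(c,[(np.round(d["at"],1).tolist(),round(d["confidence"],2)) for d in tip_of(c,"cap_a")])
a=cv2.imread("pics/side3.png")[120:330,180:380];b=cv2.imread("pics/top3.png")[110:320,110:400]
cv2.imwrite("pics/v3.png",cv2.resize(np.hstack([a,b]),None,fx=1.6,fy=1.6,interpolation=cv2.INTER_CUBIC))
E
```

```text
[-0.3714562  -0.60624572 -1.33327669] 6.041700000000002
26.8917 [ 0.447232   -0.32045486  0.28159336]
side [([237.0, 291.3], 0.87), ([296.5, 305.4], 0.6)]
top [([317.4, 175.1], 0.92), ([179.0, 198.9], 0.51), ([243.0, 174.2], 0.24)]
```

View pics/v3.png

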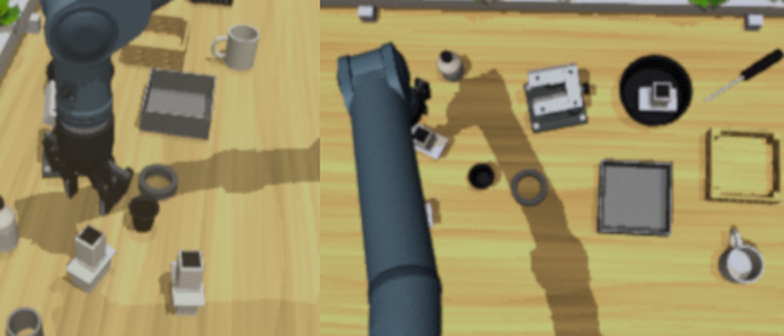

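Cap 1 stands upright in the pan and everything else is undisturbed. Cap 2 is next.

```bash
cat >> h.py <<'E'
def gauge_in():
    movel(gp(.05)+[0,0,.10],gq(),speed=.5) if False else move_ptp(gp(.05)+[0,0,.08],gq())
    movel(gp(.05),gq(),speed=.3);movel(gp(.038),gq(),speed=.1);b=ftg()
    y,d=slide(.038,-.040,0,b);return y,d,(RG.T@(read_eef_pos()-gp(0))*1e3).round(1)
E
python3 - <<'E'
from h import *
t=read_time_s();pick(2);print(read_finger_gap(),read_time_s()-t)
print(gauge_in(),mg().round(2),read_time_s()-t,read_time_s())
E
```

```text
0.03553156738074961 1.5915999999999997
  y 32.0 dx 0.00 F [ 0.8  1.7 -0.4]
  y 29.0 dx 0.00 F [-0.1  5.2 -0.5]
(0.028999999999999995, array([-0.09456892,  5.18318906, -0.47982689]), array([ 0.1, 31.9, -0.1])) [ 1.33  0.53 -0.03] 5.091600000000003 32.1833
```

It stops at the mouth with no side force, so it looks too thick. I'll make one quick retry at ±0.8 mm to rule out misalignment.

```bash
python3 - <<'E'
from h import *
t=read_time_s()
for dx in(.0008,-.0008):
    movel(gp(.036,dx),gq(),speed=.06);b=ftg();y,d=slide(.036,.024,dx,b,step=.004,fx=9);print(dx,y,d.round(1),(RG.T@(read_eef_pos()-gp(0))*1e3).round(1))
print(read_time_s()-t,read_time_s())
E
```

```text
y 32.0 dx 0.80 F [ 0.2  1.2 -1.4]
  y 28.0 dx 0.80 F [0.6 5.2 2.9]
0.0008 0.028 [0.6 5.2 2.9] [-0.  31.  -0.1]
  y 32.0 dx -0.80 F [0.5 1.8 0.3]
  y 28.0 dx -0.80 F [0.2 6.6 2.1]
-0.0008 0.028 [0.2 6.6 2.1] [-0.4 30.5  0. ]
1.5499999999999972 33.7333
```

It self-centres and stops at the mouth each time, so it is too thick and goes into the tote.

```bash
python3 - <<'E'
from h import *
print(place("tote",.025,.03),read_time_s())
t=read_time_s();x,y,a=CAPS[3];move_ptp([x,y,.20],down(a));pick(3);print(read_finger_gap(),read_time_s()-t)
print(gauge_in(),mg().round(2),read_time_s())
E
```

```text
Traceback (most recent call last):
  File "h.py", line 41, in place
    move_ptp([p[0],p[1],.24],q);movel([p[0],p[1],p[2]+H+.004],q,speed=.25)
                                ~~~~~^^^^^^^^^^^^^^^^^^^^^^^^^^^^^^^^^^^^^
bench.MotionError: the arm cannot follow that straight line within its joint ranges
```

```bash
python3 - <<'E'
from h import *
p=BOX["tote"]+[.025,0,0]
print(read_time_s(),np.round(read_qpos(),2),np.round(read_eef_pos(),3),read_finger_gap())
for a in(0,.22,-.22,.5,-.5):
  for z in(.2,.16,.12,p[2]+H+.004):
    r=inverse_kinematics([p[0],p[1],z],list(down(a)));print(a,round(z,3),None if r is None else np.round(r,2))
E
```

```text
37.2167 [-1.23 -0.12  1.47  2.08  0.14  1.07  0.18] [ 0.434 -0.162  0.24 ] 0.03544099212020224
0 0.2 [-0.82  0.14  1.17  2.12 -0.15  0.97  0.44]
0 0.16 [-0.77  0.28  1.18  2.16 -0.33  0.9   0.6 ]
0 0.12 [-0.73  0.42  1.17  2.18 -0.52  0.86  0.76]
0 0.092 [-0.55  0.39  0.94  2.19 -0.45  0.77  0.69]
0.22 0.2 [-0.82  0.14  1.17  2.12 -0.15  0.97  0.66]
0.22 0.16 [-0.77  0.28  1.18  2.16 -0.33  0.9   0.82]
0.22 0.12 [-0.56  0.3   0.94  2.18 -0.34  0.81  0.81]
0.22 0.092 [-0.55  0.39  0.94  2.19 -0.45  0.77  0.91]
-0.22 0.2 [-0.82  0.14  1.17  2.12 -0.15  0.97  0.22]
-0.22 0.16 [-0.77  0.28  1.18  2.16 -0.33  0.9   0.38]
-0.22 0.12 [-0.73  0.42  1.17  2.18 -0.52  0.86  0.54]
-0.22 0.092 [-0.55  0.39  0.94  2.19 -0.45  0.77  0.47]
0.5 0.2 [-0.6   0.1   0.92  2.12 -0.09  0.97  0.87]
0.5 0.16 [-0.58  0.19  0.93  2.15 -0.2   0.88  0.97]
0.5 0.12 [-0.37  0.25  0.71  2.17 -0.22  0.79  0.98]
0.5 0.092 [-0.36  0.31  0.71  2.19 -0.3   0.74  1.05]
-0.5 0.2 [-0.82  0.14  1.17  2.12 -0.15  0.97 -0.06]
-0.5 0.16 [-0.77  0.28  1.18  2.16 -0.33  0.9   0.1 ]
-0.5 0.12 [-0.73  0.42  1.17  2.18 -0.52  0.86  0.26]
-0.5 0.092 [-0.55  0.39  0.94  2.19 -0.45  0.77  0.19]
```

```bash
cat > /tmp/e.py <<'E'
s=open("h.py").read()
s=s.replace("    move_ptp([p[0],p[1],.24],q);movel([p[0],p[1],p[2]+H+.004],q,speed=.25)\n","    move_ptp([p[0],p[1],.24],q);lower(p,q)\n")
s+='''
def lower(p,q):
    for z in(.24,.20,.18,.165):
        try:
            if z<.24: move_ptp([p[0],p[1],z],q)
            movel([p[0],p[1],p[2]+H+.004],q,speed=.25);return
        except MotionError as e: print("lower",z,e)
    raise MotionError("lower")
'''
open("h.py","w").write(s)
E
python3 /tmp/e.py; python3 - <<'E'
from h import *
p=BOX["tote"]+[.025,0,0];q=down(0);lower(p,q)
print(read_eef_pos(),read_ft_force());move_gripper(.052);movel([p[0],p[1],.22],q,speed=.3);print(read_time_s(),np.round(read_qpos(),2))
t=read_time_s();x,y,a=CAPS[3];move_ptp([x,y,.22],down(a));print(read_ft_force(),read_time_s(),np.round(read_qpos(),2))
for c in P:cv2.imwrite(f"pics/{c}4.png",read_camera(c)[:,:,::-1])
a=cv2.imread("pics/side4.png")[120:330,180:380];b=cv2.imread("pics/top4.png")[110:320,110:400]
cv2.imwrite("pics/v4.png",cv2.resize(np.hstack([a,b]),None,fx=1.6,fy=1.6,interpolation=cv2.INTER_CUBIC))
E
```

```text
lower 0.24 the arm cannot follow that straight line within its joint ranges
[ 0.43476389 -0.1627508   0.09327026] [-0.21145216  0.12911442 -0.32326563]
39.2 [-0.89  0.07  1.22  2.1  -0.08  1.01  0.38]
[-0.31008929 -0.60312887  0.84659783] 40.8667 [-1.74  0.05  1.03  2.1  -0.05  1.01 -0.53]
```

View pics/v4.png

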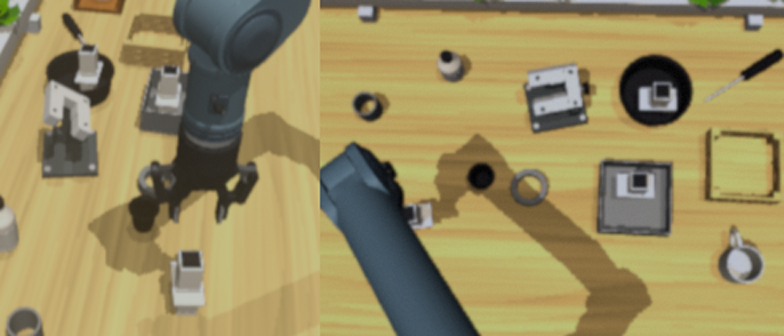

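Caps 1 and 2 stand in the pan and the tote. Cap 3 is next.

```bash
python3 - <<'E'
from h import *
t=read_time_s();pick(3);print(read_finger_gap(),read_time_s()-t)
print(gauge_in(),mg().round(2),read_time_s())
E
```

```text
0.03582662812500498 1.5915999999999997Traceback (most recent call last):
  File "<stdin>", line 3, in <module>
  File "h.py", line 45, in gauge_in
    movel(gp(.05),gq(),speed=.3);movel(gp(.038),gq(),speed=.1);b=ftg()
    ~~~~~^^^^^^^^^^^^^^^^^^^^^^^
bench.MotionError: the arm cannot follow that straight line within its joint ranges
```

```bash
python3 - <<'E'
from h import *
print(np.round(read_qpos(),2),np.round(read_eef_pos()-gp(.05),3))
move_j([-1.15,-.22,.84,2.24,.43,.46,-.37])
print(np.round(read_eef_pos()-gp(.05),3),read_time_s())
movel(gp(.05),gq(),speed=.2);movel(gp(.038),gq(),speed=.1);b=ftg()
y,d=slide(.038,-.040,0,b);print(y,d,(RG.T@(read_eef_pos()-gp(0))*1e3).round(1),mg().round(2),read_time_s())
E
```

```text
[-1.53 -0.39  1.15  2.27  0.84  0.55 -0.7 ] [-0.001  0.     0.079]
[-0.001  0.005  0.1  ] 44.15
  y 23.0 dx 0.00 F [ 1.5  0.7 -1.9]
  y 20.0 dx 0.00 F [ 1.6 -0.8 -1.4]
  y 14.0 dx 0.00 F [ 1.2  1.2 -0.6]
  y 2.0 dx 0.00 F [ 1.8 -0.7 -1.7]
  y -4.0 dx 0.00 F [ 1.   2.8 -2.1]
  y -7.0 dx 0.00 F [ 0.9  5.9 -0.4]
-0.007 [ 0.87731323  5.91258292 -0.39037489] [-0.5 -3.7 -0.2] [ 1.4   0.78 -0.04] 50.2583
```

It stopped at the no-go shoulder. A quick lateral play check, then into the crate.

```bash
python3 - <<'E'
from h import *
w=walls(.002,0,lim=3,step=.001,n=2);print(w,read_time_s())
if all(abs(v[2][0])>1.5 for v in w):
    print(place("crate",0,0),read_time_s(),read_finger_gap())
E
```

```text
[(2.0, np.float64(1.05), [-2.0, -1.6, 1.7]), (-2.0, np.float64(-1.01), [-0.4, 0.2, -0.2])] 52.0583
```

With ±2 mm commanded it was blocked at ±1.0 mm, which is exactly a 32 mm tongue in a 34 mm step. The cap is good and goes into the crate.

```bash
python3 - <<'E'
from h import *
print(place("crate",0,0),read_time_s(),read_finger_gap(),np.round(read_eef_pos(),3))
for c in P:cv2.imwrite(f"pics/{c}5.png",read_camera(c)[:,:,::-1])
a=cv2.imread("pics/side5.png")[100:310,180:380];b=cv2.imread("pics/top5.png")[110:320,110:420]
cv2.imwrite("pics/v5.png",cv2.resize(np.hstack([a,b]),None,fx=1.55,fy=1.55,interpolation=cv2.INTER_CUBIC))
E
```

```text
[ 0.05133829  0.68490647 -1.31965764] 58.05 0.05208420766476153 [ 0.477 -0.385  0.241]
```

View pics/v5.png

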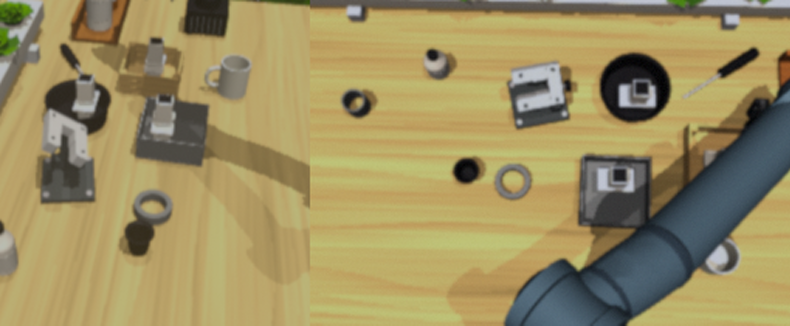

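All three caps stand in their containers, the other things are in place and the gripper is clear.

```bash
python3 -c "
from bench import *
print(read_time_s(),read_ft_force());sign_off()"
```

```text
58.15 [-0.28280818  0.15272508 -0.64901769]
the job is handed in; nothing more can be done
```

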